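Centre the wobbly jar on its little stand

ROBOT

A 6-joint arm with a two-finger parallel gripper is mounted at the origin on the work surface. World frame = base frame: x ahead of the robot, y to its left, z up, the work surface at z = 0. Lengths are in m, angles in degrees, forces in N, time in s.
With the tool pointing down it reaches from about 0.4 to 0.825 m from the base axis. Payload 7 kg.
Tool frame: the origin (TCP) lies on the centre line of the jaws, within the pads' length; the fingertips stand 8 mm ahead of it and the grasp point (between the pads) lies 11 mm behind it; z points along the fingers, y is the line along which they close (so a half turn about z gives the same grasp; the last joint's range is limited). The gripper opens to 88 mm and grips with 3 to 60 N. Pads are 19 mm wide; open, the fingers measure 130 mm over their backs; the gripper's body (78 mm by 193 mm) begins 47 mm behind the grasp point.
Start: joints at [-47.55, 20.546, 0.682, 0, -70.136, -16.507], TCP at [0.295, -0.607, 0.235] pointing down, gripper open.
Joint ranges: [-176.03, 176.03], [-82.01, 121.73], [-58.28, 71.71], [-173.87, 95.51], [-174.79, -0.11], [-173.66, 173.66]. Speed limits (degrees/s): [136.94, 136.94, 172.46, 180, 180, 180].

INTERFACE

Orientations are given as [roll, pitch, yaw] about the fixed x, y, z axes, in that order (R = Rz(yaw) Ry(pitch) Rx(roll)).
In Python, from plant import ctrl, vision gives the robot as it stands. The module is installed in compiled form; this text tells all that it offers.
- The arm moves only by the tool move_arm, never from a script. Its argument "moves" is one flat list of numbers, 7 for each row, row after row: the finger opening in cm, from 0 to 8.76, then the shift along the tool's x, y, z in cm, then the turn, a rotation vector about the tool's x, y, z in rad. A call has 1 to 8 rows; each row shifts and turns the commanded pose from where the row before left it, along the tool's axes as they then stand; what a row does not reach is not made up. A row lasts 1/10 s, in which the tool goes at most 50 mm and 8.59 degrees, less where a joint would pass 70% of its speed; a pose out of reach is approached as far as the arm can. A call with a gripper value outside its range is refused whole. The fingers move at their own pace and stop on an object; the grip force is fixed at half the most. Time passes only in rows, so rows that do not move let the fingers close. It gives the time, the measured TCP pose, the force, the opening and the grip force at its end, in the units of the state.
- ctrl.get_obs(): the state, without advancing time (a new reading comes with each control period).
- vision.snapshot(name): name is "scene" or "side" or "wrist"; returns (picture, depth): 420x560x3 uint8, red, green, blue; 420x560 float32, m along the optical axis (not along the pixel's ray), 0 where there is no reading.
- vision.camera_model(name): a dict with "vertical_fov" (degrees; the focal length in pixels is half the picture's height over the tangent of half this angle, whatever the lens; pixels are square), "cx", "cy" (the principal point, pixels), "D" ([k1, k2, p1, p2, k3] as OpenCV has them; the pictures are not rectified), "cam_to_world" (4x4, takes a point from camera to world coordinates). Camera axes: x right, y down, z forward; pixel columns grow to the right and rows downward; lengths in m; the calibration is good to about 2 mm. A picture is of the moment at which its call begins: read the wrist's pose just before it. camera_model takes no time and is no camera call; for the wrist camera it gives the pose at the moment of the call.
- ctrl.close_job(): hands the job in; it is judged then, once.
The state is a dict: "clock": time; "joint_pos": joint angles; "qvel": joint speeds; "tau": joint torques, N m; "tool_pos": TCP position; "orientation": TCP orientation; "force": force on the tool from outside, world axes, zero at the start; "moment": the same for the moment, N m; "opening": finger opening in m; "gripper_force": force on a finger pad.
Only numpy, scipy, OpenCV 4.12 (cv2) and the standard library are available. Lean on these libraries where they do the work, as an engineer would, in place of code of your own. Each camera call takes 0.05 s, during which the arm holds its last target. There are 200 camera calls.

TASK

The lidded glass jar on the bamboo tray stands off to one side of its small dark wooden stand, partly over the edge: nudge it with light pushes of the fingertips until it stands upright in the middle of the stand. Do not grip, lift or tip the jar, push only gently because it is top-heavy, keep the stand where it is, and leave everything else undisturbed.

Things in the scene. Friction and masses are not known exactly. Their poses are not given: they have to be found in the camera images.
- jar: lidded glass jar, one rigid piece, about 0.22 kg; origin at the centre of its underside, z up along it. White foot 36 mm across, 6 mm high, bearing on a 30 mm circle; upright glass body 50 mm across from 6 to 52 mm height; white lid 46 mm across to 60 mm, knob to 70 mm. Nudged 10 to 15 mm above the stand it slides; pushed high up it tips. Starts 15 to 26 mm off the stand's middle, in any direction
- stand_top (a point): centre of the top face of the stand, the small base under the jar: a solid dark wooden disc 72 mm across and 40 mm high, 0.7 kg, loose, standing on the tray near its middle; its top lies 48 mm above the hamper lid
- tray: round bamboo tray 344 mm across with a 24 mm high rim, fixed on the hamper lid; origin at the centre of its underside, its inner floor is 8 mm higher
- hamper: woven rattan-look plastic hamper, lid closed, 360 mm (its x) by 460 mm (its y) and 180 mm high, fixed on the floor tiles; origin at the centre of its underside
- dish: blue ceramic dish, 76 mm across, 26 mm high, loose on the tray, leave alone; origin at the centre of its underside
- nailbox: beige plastic nail box 52 x 68 mm, 32 mm high, loose on the tray, leave alone; origin at the centre of its underside
- brush: wooden pumice brush 38 x 78 mm, 36 mm high, grey stone below, loose on the tray, leave alone; origin at the centre of its underside
- tin: round cream tin with green lid, 62 mm across, 26 mm high, loose on the tray, leave alone; origin at the centre of its underside
- shampoo: blue shampoo bottle, 60 mm across, 190 mm high, on the floor tiles beside the hamper on the left, leave alone; origin at the centre of its underside
- mug: white mug, 76 mm across, 90 mm high, on the floor tiles beside the hamper on the right, leave alone; origin at the centre of its underside
- soapbox: green soap box 70 x 100 mm, 36 mm high, on the floor tiles beside the hamper on the right, leave alone; origin at the centre of its underside
Mind the look-alikes: they are no part of the job. Of the things that look like the jar, the middle-sized one is meant.

How it is judged:
By the outcome, as a careful person would: the job done as asked, in the order asked, and still so for the second after the job is handed in, with the robot touching nothing.
It also fails if it takes over 45 s, if anything falls off the work surface, if the arm or the gripper's body presses on something with over 40 N, if the wrist force passes 120 N, or if a joint passes its speed limit or range.

## Working session

There is one attempt and no reset: what is moved stays moved. The work goes in short steps, Python scripts to look and compute and a tool call to move; the robot and the scene stay as the last step left them, time stands still between calls to the robot, and variables do not carry over. Pictures are saved under pics/ and viewed, at most 10 in all, crops included, and the job is handed in when it is done.

Besides the shell and the picture viewer there is one more tool, called after "Call:" in YAML: its name, and indented under it one key for each argument. move_arm: Moves the arm, as the interface text tells. Its arguments: {"type":"object","properties":{"moves":{"type":"array"}},"required":["moves"]}

```bash
mkdir -p pics; cat > h.py <<'E'
import numpy as np, cv2
from plant import ctrl, vision
def K(m,h=420):
    f=h/2/np.tan(np.radians(m["vertical_fov"])/2); return np.array([[f,0,m["cx"]],[0,f,m["cy"]],[0,0,1.]])
def ray(m,uv):
    p=cv2.undistortPoints(np.float64(uv).reshape(-1,1,2),K(m),np.float64(m["D"])).reshape(-1,2)
    T=np.array(m["cam_to_world"]); d=np.c_[p,np.ones(len(p))]@T[:3,:3].T
    return T[:3,3],d
def onplane(m,uv,z):
    o,d=ray(m,uv); return o+d*((z-o[2])/d[:,2])[:,None]
def world(m,depth):
    v,u=np.mgrid[:420,:560]; o,d=ray(m,np.c_[u.ravel(),v.ravel()])
    return (o+d*depth.reshape(-1,1)).reshape(420,560,3)
def project(m,P):
    T=np.linalg.inv(np.array(m["cam_to_world"])); P=np.float64(P).reshape(-1,3)@T[:3,:3].T+T[:3,3]
    return cv2.projectPoints(P,np.zeros(3),np.zeros(3),K(m),np.float64(m["D"]))[0].reshape(-1,2)
E
python3 - <<'E'
from h import *
for n in("scene","side"):
    im,d=vision.snapshot(n); m=vision.camera_model(n)
    cv2.imwrite(f"pics/{n}0.png",im[...,::-1]); np.savez(f"{n}0.npz",im=im,d=d)
    print(n,np.round(m["cam_to_world"],3).tolist(),m["vertical_fov"],m["D"])
o=ctrl.get_obs();print(o["tool_pos"],o["orientation"],o["force"],o["clock"],o["opening"])
E
```

```text
scene [[-0.398, 0.709, -0.582, 1.341], [0.917, 0.309, -0.251, 0.348], [0.002, -0.634, -0.774, 1.13], [0.0, 0.0, 0.0, 1.0]] 57.3132566966254 [-0.0001414  0.         0.         0.         0.       ]
side [[-0.957, -0.208, 0.204, 0.324], [-0.291, 0.665, -0.688, 1.02], [0.007, -0.717, -0.697, 1.165], [0.0, 0.0, 0.0, 1.0]] 46.68942392340508 [-0.00971478  0.          0.          0.          0.        ]
[ 0.29506723 -0.60660436  0.23369764] [ 1.79912847e+02 -8.38114372e-03 -1.54065083e+02] [0.29341774 0.34748638 0.0410258 ] 0.1 0.0874425743008473
```

View pics/scene0.png

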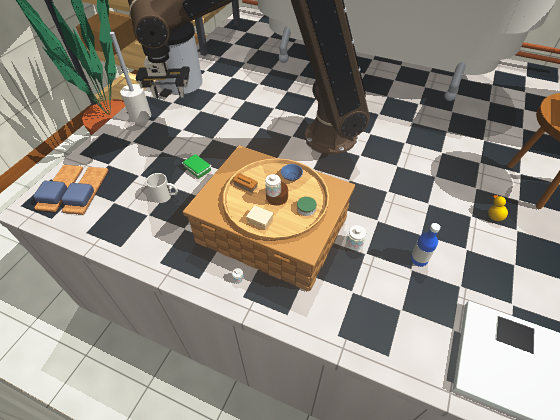

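View pics/side0.png

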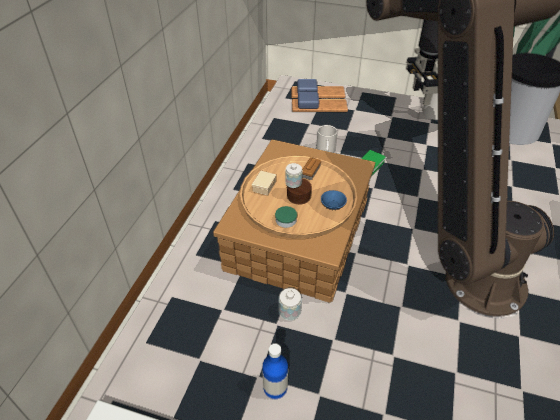

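The scene shows three jar-like objects: one on the stand at (273,185), a larger one on the tiles at (357,235) and a smaller one at (237,275). The jar on the stand and tray is the middle-sized one, so it fits the description. Next I'll measure it and confirm with a crop.

```bash
python3 - <<'E'
from h import *
for n,c in(("scene",(275,187)),("side",(296,183))):
    f=np.load(f"{n}0.npz"); im,d=f["im"],f["d"]; m=vision.camera_model(n)
    W=world(m,d); hsv=cv2.cvtColor(im,cv2.COLOR_RGB2HSV)
    near=np.zeros(d.shape,bool); near[c[1]-35:c[1]+35,c[0]-35:c[0]+35]=1; near&=d>0
    g=near&(W[...,2]>.275); P=W[g]; print(n,"lid",g.sum(),P.mean(0),P.min(0),P.max(0))
    s=near&(abs(W[...,2]-.228)<.006); P=W[s]; print("stand top",s.sum(),P.mean(0),P.min(0),P.max(0))
    s=near&(W[...,2]>.2)&(W[...,2]<.222); P=W[s];
    A=np.c_[2*P[:,:2],np.ones(len(P))]; x=np.linalg.lstsq(A,(P[:,:2]**2).sum(1),rcond=None)[0]
    print("stand side circle",s.sum(),x[:2],np.sqrt(x[2]+x[0]**2+x[1]**2))
    o=(W[...,2]>.2)&(W[...,2]<.26)&(np.hypot(W[...,0]-P[:,0].mean(),W[...,1]-P[:,1].mean())<.16)&(d>0)
    k,l,st,ce=cv2.connectedComponentsWithStats(o.astype(np.uint8))
    for i in range(1,k):
        if st[i,4]>30:
            Q=W[l==i];print(ce[i].round(),np.r_[Q.min(0),Q.max(0)].round(3))
    cv2.imwrite(f"pics/{n}_c.png",cv2.resize(im[c[1]-60:c[1]+60,c[0]-70:c[0]+70,::-1],(700,600),interpolation=cv2.INTER_CUBIC)[:, :])
print(np.round(vision.camera_model("wrist")["cam_to_world"],3),vision.camera_model("wrist")["vertical_fov"])
E
```

```text
scene lid 175 [ 0.60844648 -0.00486732  0.28574456] [ 0.58128096 -0.03013915  0.27508846] [0.62730109 0.0173558  0.30084624]
stand top 149 [ 0.59226123 -0.01168944  0.22578732] [ 0.55010218 -0.13651633  0.22204648] [0.7191752  0.0338385  0.23389602]
stand side circle 1049 [ 0.56947405 -0.01740588] 0.11602599141009204
[292. 171.] [ 0.441 -0.031  0.2    0.516  0.041  0.217]
[245. 181.] [ 0.556 -0.16   0.201  0.603 -0.08   0.228]
[277. 194.] [ 0.55  -0.031  0.2    0.63   0.034  0.26 ]
[306. 204.] [0.559 0.074 0.2   0.623 0.133 0.219]
[259. 216.] [ 0.665 -0.046  0.2    0.723  0.024  0.223]
side lid 198 [ 0.59771778 -0.00082071  0.28663492] [ 0.57459772 -0.03158843  0.27513894] [0.623374   0.01852907 0.30065311]
stand top 311 [ 0.58324912 -0.0099196   0.22697933] [ 0.54428623 -0.14533015  0.2220038 ] [0.70943579 0.03515477 0.23377412]
stand side circle 1018 [ 0.59887826 -0.0303166 ] 0.10611837857670395
[292. 168.] [ 0.523 -0.176  0.2    0.754  0.076  0.229]
[264. 181.] [ 0.662 -0.048  0.2    0.718  0.027  0.226]
[298. 190.] [ 0.544 -0.04   0.2    0.622  0.035  0.26 ]
[333. 198.] [ 0.443 -0.033  0.2    0.512  0.044  0.219]
[286. 215.] [0.558 0.071 0.2   0.618 0.134 0.219]
[[-0.438  0.87   0.228  0.235]
 [ 0.899  0.423  0.114 -0.636]
 [ 0.002  0.255 -0.967  0.385]
 [ 0.     0.     0.     1.   ]] 59.40336408592591
```

View pics/scene_c.png

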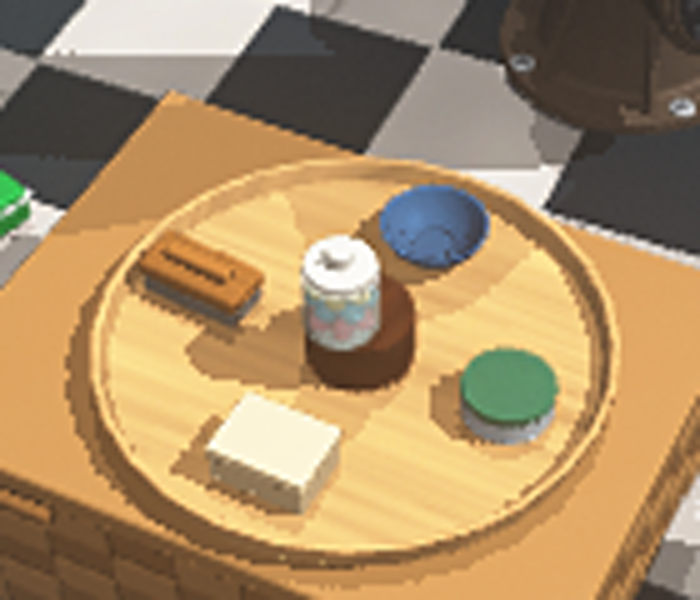

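The crop confirms the middle-sized jar on the dark stand, which shows towards the right and lower right of the jar. I'm moving over it for a close look.

Call:
move_arm:
  moves: [2.5,-3.7,2.5,-2,0,0,0,2.5,-3.7,2.5,-2,0,0,0,2.5,-3.7,2.5,-2,0,0,0,2.5,-3.7,2.5,-2,0,0,0,2.5,-3.7,2.5,-2,0,0,0,2.5,-3.7,2.5,-2,0,0,0,2.5,-3.7,2.5,-2,0,0,0,2.5,-3.7,2.5,-2,0,0,0]

```text
clock: 0.9
tool_pos: [0.4743, -0.2958, 0.3953]
orientation: [180.0, -0.0, -154.1]
force: [0.8, 0.1, -1.1]
opening: 0.0291
gripper_force: 0.0
```

Call:
move_arm:
  moves: [2.5,-3.8,2.6,0,0,0,0,2.5,-3.8,2.6,0,0,0,0,2.5,-3.8,2.6,0,0,0,0,2.5,-3.8,2.6,0,0,0,0,2.5,-3.8,2.6,0,0,0,0,2.5,-3.8,2.6,0,0,0,0,2.5,-3.8,2.6,0,0,0,0,2.5,0,0,0,0,0,0]

```text
clock: 1.7
tool_pos: [0.6352, -0.0131, 0.3921]
orientation: [179.9, -0.2, -153.8]
force: [-0.1, -0.0, -1.4]
opening: 0.0247
gripper_force: 0.0
```

```bash
python3 - <<'E'
from h import *
m=vision.camera_model("wrist"); im,d=vision.snapshot("wrist")
cv2.imwrite("pics/w1.png",im[...,::-1]); np.savez("w1.npz",im=im,d=d,T=m["cam_to_world"])
W=world(m,d)
near=(d>0)&(np.hypot(W[...,0]-.59,W[...,1])<.07)
for a,b in((.293,.305),(.284,.292),(.20,.222),(.223,.232)):
    P=W[near&(W[...,2]>a)&(W[...,2]<b)]; 
    if len(P):print(a,len(P),P.mean(0).round(4),P.min(0).round(4),P.max(0).round(4))
print(ctrl.get_obs()["tool_pos"],ctrl.get_obs()["joint_pos"])
E
```

```text
0.293 433 [ 0.6029 -0.0063  0.2989] [ 0.5954 -0.0137  0.293 ] [0.611  0.0018 0.3009]
0.284 2828 [ 0.6025 -0.0065  0.2891] [ 0.5805 -0.0286  0.284 ] [0.626  0.0168 0.292 ]
0.2 14 [ 0.5749 -0.0354  0.2107] [ 0.5619 -0.0375  0.2036] [ 0.5875 -0.0293  0.2215]
0.223 3013 [ 0.5709 -0.0028  0.2293] [ 0.5487 -0.0375  0.2243] [0.6056 0.0338 0.2319]
[ 0.63429125 -0.01502446  0.39263766] [ 1.62205731e+01  1.37263272e+01  1.11992122e+01 -2.99501465e-02
 -8.76354113e+01 -8.00948982e+01]
```

View pics/w1.png

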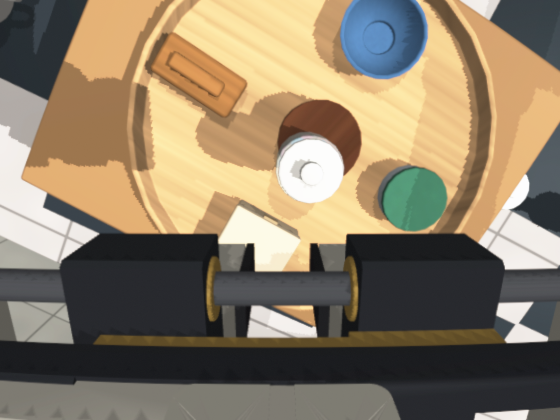

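The wrist view shows the jar lid at (310,172), with the stand disc behind it at about (320,138) and visible to the upper right. I'll fit circles to both.

```bash
cat >> h.py <<'E'
from scipy.optimize import least_squares
def fitc(P,r):
    return least_squares(lambda c:np.hypot(P[:,0]-c[0],P[:,1]-c[1])-r,P.mean(0)[:2],loss="soft_l1",f_scale=.001)
def measure(m,im,d,c=(.59,0)):
    W=world(m,d); near=(d>0)&(np.hypot(W[...,0]-c[0],W[...,1]-c[1])<.08)
    lid=near&(W[...,2]>.284)&(W[...,2]<.305)
    P=W[lid]; j=fitc(P[:, :2][cv2.convexHull(np.float32(P[:,:2]),returnPoints=False).ravel()],.023).x
    top=(near&(abs(W[...,2]-.229)<.006)).astype(np.uint8)
    k,l,st,ce=cv2.connectedComponentsWithStats(top); top=l==1+st[1:,4].argmax()
    v,u=np.where(top); Q=onplane(m,np.c_[u,v],.228); H=Q[cv2.convexHull(np.float32(Q[:,:2]),returnPoints=False).ravel()]
    b=j-Q.mean(0)[:2]; b/=np.linalg.norm(b)
    s=H[:,:2].mean(0)
    for _ in range(5):
        D=H[:,:2]-s; k=(D@b)/np.hypot(*D.T)<.3; f=fitc(H[k,:2],.036); s=f.x
    kn=W[near&(W[...,2]>.293)&(W[...,2]<.305)][:,:2]
    print("jar",j.round(4),"knob",kn.mean(0).round(4),"stand",s.round(4),"n",k.sum(),"rms",np.sqrt(np.mean((np.hypot(*(H[k,:2]-s).T)-.036)**2)).round(4))
    e=s-j; print("need",e.round(4),np.hypot(*e).round(4),"dir",np.degrees(np.arctan2(e[1],e[0])).round(1))
    return j,s
E
python3 - <<'E'
from h import *
f=np.load("w1.npz"); m=vision.camera_model("wrist"); m["cam_to_world"]=f["T"]; measure(m,f["im"],f["d"])
E
```

```text
jar [ 0.6031 -0.0059] knob [ 0.6029 -0.0063] stand [ 0.5847 -0.0017] n 23 rms 0.0002
need [-0.0185  0.0042] 0.019 dir 167.1
```

The jar needs about 19 mm of push along 167°. I'll turn the tool so its x axis points that way and lean it so the fingertips lead.

Call:
move_arm:
  moves: [2.5,0,0,0,0,0,0.136,2.5,0,0,0,0,0,0.136,2.5,0,0,0,0,0,0.136,2.5,0,0,0,0,0,0.136,2.5,0,0,0,0,0,0.136,2.5,-1.6,0,0,0,0.131,0,2.5,0,0,0,0,0.131,0,2.5,0,0,0,0,0,0]

```text
clock: 2.55
tool_pos: [0.6502, -0.0224, 0.388]
orientation: [-179.8, -15.9, 166.8]
force: [1.8, 1.3, -3.1]
opening: 0.025
gripper_force: 0.0
```

```bash
cat > go.py <<'E'
from h import *
from scipy.spatial.transform import Rotation as R
def goto(j,s,gap,zc=.240):
    o=ctrl.get_obs(); M=R.from_euler("xyz",o["orientation"],degrees=True).as_matrix(); t=np.array(o["tool_pos"])
    p=np.r_[(s-j)/np.linalg.norm(s-j),0]
    cor=t+M@[.0095,0,.008]; tgt=np.r_[j,zc]-p*(.0217+gap)
    print("tcp",t.round(4),"rpy",np.round(o["orientation"],1),"corner",cor.round(4),"world d",(tgt-cor).round(4),"tool cm",(M.T@(tgt-cor)*100).round(2),"p in tool",(M.T@p).round(3),"down in tool",(M.T@[0,0,-1]).round(3),"F",np.round(o["force"],1))
E
python3 - <<'E'
from go import *
m=vision.camera_model("wrist"); im,d=vision.snapshot("wrist"); j,s=measure(m,im,d)
goto(j,s,.012)
E
```

```text
jar [ 0.6032 -0.0057] knob [ 0.6035 -0.006 ] stand [ 0.5844 -0.0018] n 23 rms 0.0002
need [-0.0187  0.0039] 0.0191 dir 168.3
tcp [ 0.6503 -0.0224  0.3897] rpy [-179.9  -15.5  166.8] corner [ 0.6393 -0.0198  0.3845] world d [-0.0031  0.0073 -0.1445] tool cm [-3.4   0.67 14.05] p in tool [ 0.963 -0.026  0.267] down in tool [-0.267  0.002  0.964] F [-0.3 -0.1 -0.3]
```

Call:
move_arm:
  moves: [2.5,-0.6,0.1,2,0,0,0,2.5,-0.6,0.1,2,0,0,0,2.5,-0.6,0.1,2,0,0,0,2.5,-0.6,0.1,2,0,0,0,2.5,-0.5,0.1,2,0,0,0,2.5,-0.5,0.1,2,0,0,0,2.5,-0.3,0.1,1.5,0,0,0,2.5,0,0,0,0,0,0]

```text
clock: 3.4
tool_pos: [0.6499, -0.015, 0.2538]
orientation: [-180.0, -15.1, 167.0]
force: [-0.9, -0.0, -0.3]
opening: 0.0248
gripper_force: 0.0
```

```bash
python3 - <<'E'
from go import *
import numpy as np
j,s=np.array([.6032,-.0058]),np.array([.5845,-.0018])
goto(j,s,.005)
im,d=vision.snapshot("wrist"); cv2.imwrite("pics/w2.png",im[...,::-1])
im,d=vision.snapshot("side"); cv2.imwrite("pics/s2.png",cv2.resize(im[120:250,220:390,::-1],None,fx=4,fy=4,interpolation=cv2.INTER_CUBIC))
E
```

```text
tcp [ 0.6499 -0.015   0.2538] rpy [-180.   -15.1  167. ] corner [ 0.639  -0.0124  0.2485] world d [-0.0097  0.001  -0.0085] tool cm [ 0.71 -0.12  1.07] p in tool [ 0.965 -0.017  0.26 ] down in tool [-0.26   0.     0.966] F [-0.9 -0.  -0.3]
```

View pics/w2.png

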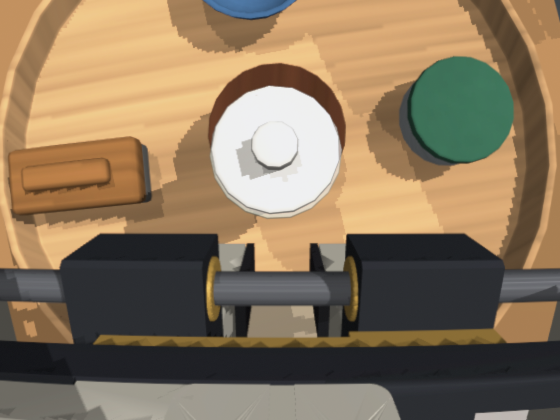

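View pics/s2.png

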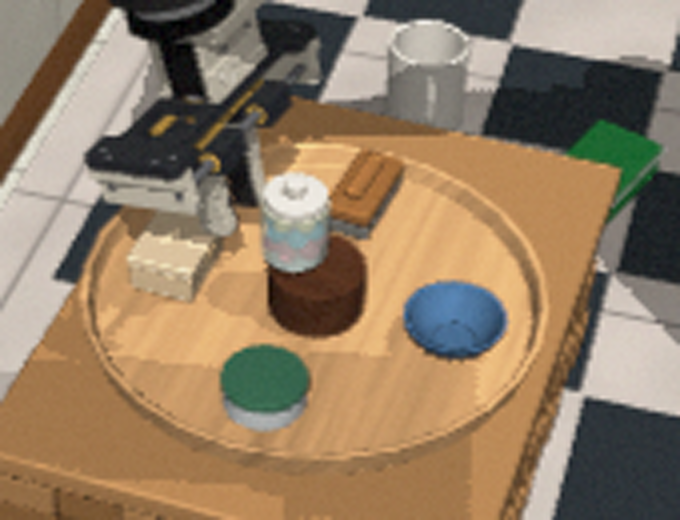

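The wrist view has the lid centred at (276,150), squarely in front of the finger gap at x≈283. The side view shows the fingers behind the jar and clear of the nail box. I'll lower the last 8.5 mm and approach.

Call:
move_arm:
  moves: [2.5,-0.11,0,0.41,0,0,0,2.5,-0.11,0,0.41,0,0,0,2.5,0.29,-0.03,0.08,0,0,0,2.5,0.29,-0.03,0.08,0,0,0,2.5,0.19,-0.03,0.05,0,0,0,2.5,0.1,-0.03,0.03,0,0,0,2.5,0.1,0,0.03,0,0,0,2.5,0,0,0,0,0,0]

```text
clock: 4.3
tool_pos: [0.6413, -0.0134, 0.2461]
orientation: [180.0, -15.0, 167.0]
force: [-0.2, 0.2, -0.6]
opening: 0.0249
gripper_force: 0.0
```

```bash
python3 - <<'E'
from go import *
m=vision.camera_model("wrist"); im,d=vision.snapshot("wrist"); j,s=measure(m,im,d); goto(j,s,0)
E
```

```text
jar [ 0.6041 -0.0058] knob [ 0.6109 -0.0071] stand [ 0.5847 -0.0017] n 30 rms 0.0003
need [-0.0194  0.0041] 0.0199 dir 168.1
tcp [ 0.6414 -0.0135  0.2461] rpy [180. -15. 167.] corner [ 0.6304 -0.0109  0.2408] world d [-0.005   0.0006 -0.0008] tool cm [ 0.47 -0.05  0.21] p in tool [ 0.966 -0.019  0.259] down in tool [-0.259 -0.     0.966] F [ 0.7 -0.5  0.2]
```

Call:
move_arm:
  moves: [2.5,0.1,-0.01,0.03,0,0,0,2.5,0.1,-0.01,0.03,0,0,0,2.5,0.1,0,0.03,0,0,0,2.5,0.1,0,0.03,0,0,0,2.5,0.1,0,0.02,0,0,0,2.5,0.1,0,0.03,0,0,0,2.5,0.1,0,0.02,0,0,0,2.5,0.1,0,0.03,0,0,0]

```text
clock: 5.15
tool_pos: [0.6333, -0.0119, 0.246]
orientation: [-180.0, -15.0, 167.0]
force: [1.1, -0.8, -0.1]
opening: 0.0247
gripper_force: 0.5
```

```bash
python3 - <<'E'
from go import *
m=vision.camera_model("wrist"); im,d=vision.snapshot("wrist"); j,s=measure(m,im,d); goto(j,s,0)
E
```

```text
jar [ 0.6023 -0.0051] knob [ 0.6081 -0.0062] stand [ 0.5848 -0.0017] n 28 rms 0.0002
need [-0.0174  0.0034] 0.0177 dir 169.1
tcp [ 0.6332 -0.0118  0.2461] rpy [180. -15. 167.] corner [ 0.6222 -0.0093  0.2408] world d [ 0.0014  0.0001 -0.0008] tool cm [-0.15  0.04  0.05] p in tool [ 0.965 -0.036  0.259] down in tool [-0.259 -0.     0.966] F [ 0.2 -0.7 -0.5]
```

In contact, and the jar is sliding.

Call:
move_arm:
  moves: [2.5,0.1,0,0.03,0,0,0,2.5,0.1,0,0.02,0,0,0,2.5,0.1,0,0.03,0,0,0,2.5,0.1,0,0.03,0,0,0,2.5,0.1,0,0.02,0,0,0,2.5,0.1,0,0.03,0,0,0,2.5,0.1,0,0.02,0,0,0,2.5,0.1,0,0.03,0,0,0]

```text
clock: 6.0
tool_pos: [0.6251, -0.0099, 0.246]
orientation: [180.0, -15.0, 167.0]
force: [1.5, 0.1, 0.2]
opening: 0.0249
gripper_force: 0.5
```

```bash
python3 - <<'E'
from go import *
m=vision.camera_model("wrist"); im,d=vision.snapshot("wrist"); j,s=measure(m,im,d); goto(j,s,0)
cv2.imwrite("pics/w3.png",im[...,::-1])
E
```

```text
jar [ 0.5949 -0.0021] knob [ 0.6006 -0.0034] stand [ 0.5848 -0.0017] n 31 rms 0.0003
need [-0.0101  0.0004] 0.0101 dir 177.6
tcp [ 0.625  -0.0098  0.2461] rpy [180. -15. 167.] corner [ 0.614  -0.0073  0.2408] world d [ 0.0026  0.0043 -0.0008] tool cm [-0.17  0.47  0.04] p in tool [ 0.949 -0.184  0.255] down in tool [-0.259 -0.     0.966] F [ 0.5 -0.  -0. ]
```

View pics/w3.png

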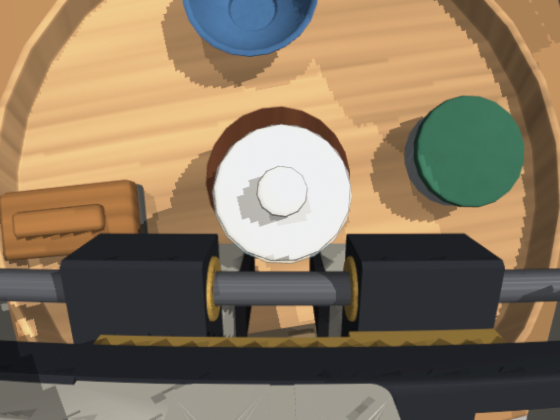

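Lid at (282,192), cradled centrally and upright. I'll continue with a slight sideways correction.

Call:
move_arm:
  moves: [2.5,0.1,-0.02,0.03,0,0,0,2.5,0.09,-0.02,0.02,0,0,0,2.5,0.1,-0.02,0.03,0,0,0,2.5,0.09,-0.02,0.02,0,0,0,2.5,0.1,-0.02,0.03,0,0,0,2.5,0.09,-0.02,0.02,0,0,0,2.5,0.1,-0.02,0.03,0,0,0,2.5,0,0,0,0,0,0]

```text
clock: 6.85
tool_pos: [0.6179, -0.0097, 0.246]
orientation: [180.0, -15.0, 167.0]
force: [1.3, 0.2, 0.2]
opening: 0.025
gripper_force: 0.3
```

```bash
python3 - <<'E'
from go import *
m=vision.camera_model("wrist"); im,d=vision.snapshot("wrist"); j,s=measure(m,im,d); goto(j,s,0)
m=vision.camera_model("side"); im,d=vision.snapshot("side"); measure(m,im,d)
E
```

```text
jar [ 0.5876 -0.0017] knob [ 0.5934 -0.0031] stand [ 0.5845 -0.0016] n 33 rms 0.0004
need [-0.0031  0.    ] 0.0031 dir 179.2
tcp [ 0.6179 -0.0097  0.246 ] rpy [180. -15. 167.] corner [ 0.607  -0.0072  0.2407] world d [ 0.0023  0.0052 -0.0007] tool cm [-0.12  0.56  0.04] p in tool [ 0.944 -0.211  0.253] down in tool [-0.259 -0.     0.966] F [ 0.9 -0.   0. ]
jar [ 0.5859 -0.0033] knob [ 0.5958 -0.0081] stand [ 5.796e-01 -1.000e-04] n 12 rms 0.001
need [-0.0063  0.0033] 0.0071 dir 152.6
```

Call:
move_arm:
  moves: [2.5,0.1,-0.02,0.03,0,0,0,2.5,0.1,-0.02,0.03,0,0,0,2.5,0,0,0,0,0,0,2.5,-0.2,0,-0.05,0,0,0,2.5,-0.8,0,-0.2,0,0,0,2.5,-1.5,0,-0.4,0,0,0,2.5,-0.5,0,-1.5,0,0,0,2.5,0,0,-2,0,0,0]

```text
clock: 7.75
tool_pos: [0.655, -0.0189, 0.2767]
orientation: [-179.9, -15.2, 166.9]
force: [0.2, 1.2, -0.2]
opening: 0.025
gripper_force: 0.0
```

Call:
move_arm:
  moves: [2.5,0.5,0,-3,0,0,0,2.5,1,0,-3,0,0,0,2.5,1,0,-3,0,0,0,2.5,0,0,-2,0,0,0,2.5,0,0,0,0,0,0,2.5,0,0,0,0,0,0]

```text
clock: 8.35
tool_pos: [0.6592, -0.0196, 0.3905]
orientation: [180.0, -15.0, 167.0]
force: [0.3, 0.6, -0.3]
opening: 0.025
gripper_force: 0.0
```

```bash
python3 - <<'E'
from go import *
m=vision.camera_model("wrist"); im,d=vision.snapshot("wrist"); j,s=measure(m,im,d); goto(j,s,.012)
W=world(m,d); near=(d>0)&(np.hypot(*(W[...,:2]-j).transpose(2,0,1))<.03)&(W[...,2]>.28)
print("lid z tilt",np.linalg.lstsq(np.c_[W[near&(W[...,2]<.292)][:,:2],np.ones((near&(W[...,2]<.292)).sum())],W[near&(W[...,2]<.292)][:,2],rcond=None)[0])
cv2.imwrite("pics/w4.png",im[...,::-1])
E
```

```text
jar [ 0.5852 -0.0015] knob [ 0.5857 -0.0017] stand [ 0.5839 -0.0018] n 40 rms 0.0002
need [-0.0013 -0.0003] 0.0013 dir -168.7
tcp [ 0.6589 -0.0195  0.3897] rpy [-180.   -15.1  167. ] corner [ 0.6479 -0.017   0.3844] world d [-0.0297  0.0221 -0.1444] tool cm [-0.49  1.49 14.83] p in tool [ 0.879 -0.413  0.238] down in tool [-0.261  0.     0.965] F [-0.3 -0.   0.3]
lid z tilt [-0.05292861  0.01067169  0.31948311]
```

View pics/w4.png

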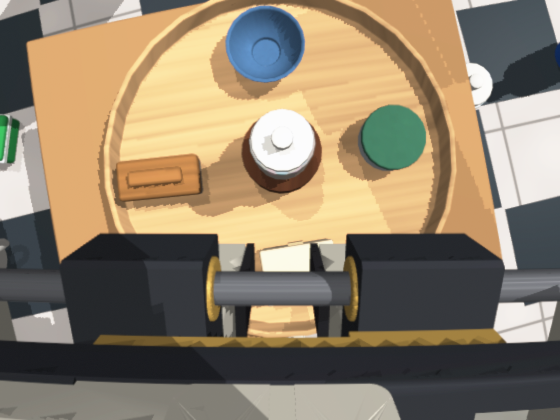

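The w4 picture shows the jar upright at (282,145) on the stand at (283,150), with the apparent shift down to perspective. The fit gives 1.3 mm off the middle. The stand and the other things have not moved, and the robot is clear.

```bash
python3 -c "
from plant import ctrl; print(ctrl.close_job())"
```

```text
the job is handed in; nothing more can be done
None
```

The jar now stands upright on its stand, measured about 1.3 mm from the middle after light fingertip pushes, with the stand where it was, nothing else seen to move, and the job handed in with the arm clear.

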